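# Drive a bearing cup square into its block

### The arm

A 7-joint arm with a two-finger parallel gripper is mounted at the origin on the work surface. World frame = base frame: x ahead of the robot, y to its left, z up, the work surface at z = 0. Lengths are in m, angles in rad, forces in N, time in s.
With the tool pointing down it reaches from about 0.4 to 0.85 m from the base axis. Payload 10.4 kg.
Tool frame: the origin (TCP) lies at the very end of the fingers, on their centre line; the grasp point (between the pads) lies 19 mm behind it; y points along the fingers, x is the direction in which the jaws open and shut, and the axes are right-handed (so a half turn about y gives the same grasp; the last joint's range is limited). The gripper opens to 87 mm and grips with 3 to 60 N. Pads are 19 mm wide; open, the fingers measure 117 mm over their backs; the gripper's body (75 mm by 190 mm) begins 51 mm behind the grasp point.
Start: joints at [1.297, 0.332, -0.065, 1.46, 0.022, 1.35, -0.088], TCP at [0.155, -0.605, 0.223] pointing down, gripper open.
Joint ranges: [-2.6, 2.6], [-0.5, 2.12], [-1.47, 1.34], [0.16, 2.42], [-1.27, 4.41], [0.06, 2.06], [-2.6, 2.6]. Speed limits (rad/s): [2.22, 2.22, 2.79, 2.79, 3.14, 3.14, 3.14].

### API

Orientations are given as a unit quaternion [x, y, z, w].
In Python, from bench import readout, vision, r gives the robot as it stands.
- The arm moves only by the tool arm_command, never from a script. Its argument "targets" is a list that holds one entry, the list of rows, each a list of 6 numbers: the shift along the tool's x, y, z in m, then the turn, a rotation vector about the tool's x, y, z in degrees. A call has 1 to 12 rows; each row shifts and turns the commanded pose from where the row before left it, along the tool's axes as they then stand; what a row does not reach is not made up. A row lasts 1/12 s, in which the tool goes at most 41.7 mm and 7.16 degrees, less where a joint would pass 70% of its speed; a pose out of reach is approached as far as the arm can. A call is refused whole if a number of a shift passes 0.0417 or a number of a turn 7.16, either way. A call with a gripper value outside its range is refused whole. "hand" is the opening, from 0 (shut) to 1 (fully open), set as the call begins (left out, the last holds). The fingers move at their own pace and stop on an object; "grip_force" is the grip in N (left out, the last holds). Time passes only in rows, so rows that do not move let the fingers close. It gives the time, the measured TCP pose, the force and the opening at its end, in the units of the state.
- readout.read_state(): the state, without advancing time (a new reading comes with each control period).
- vision.camera(name): name is "scene" or "top" or "wrist"; returns a dict with "pixels" (480x640x3 uint8, blue, green, red), "fovy" (degrees; the focal length in pixels is half the picture's height over the tangent of half this angle, whatever the lens; pixels are square), "cx", "cy" (the principal point, pixels), "D" ([k1, k2, p1, p2, k3] as OpenCV has them; the pictures are not rectified), "R" (3x3) and "t" (3): a world point X has camera coordinates R X + t; the wrist camera has in their place "mount" (4x4, takes a point from camera to tool coordinates, whose origin is the TCP and whose axes are the tool frame's). Camera axes: x right, y down, z forward; pixel columns grow to the right and rows downward; lengths in m; the calibration is good to about 2 mm. A picture is of the moment at which its call begins: read the wrist's pose just before it. There is no depth.
- r.close_job(): hands the job in, once; it reports no verdict.
The state is a dict: "time": time; "joint_positions": joint angles; "joint_vel": joint speeds; "joint_torque": joint torques, N m; "ee_pos": TCP position; "eef_rot": TCP orientation; "ft_force": force on the tool from outside, world axes, zero at the start; "torque": the same for the moment, N m; "width": finger opening in m.
Only numpy, scipy, OpenCV 4.12 (cv2) and the standard library are available. Lean on these libraries where they do the work, as an engineer would, in place of code of your own. Each camera call takes 0.05 s, during which the arm holds its last target.

### The job

Take the thick wooden drift from its stand and, with its end, tap the steel bearing cup down into the wooden block little by little, alternating round the flange so that it never cocks in the bore and is never struck hard, until the flange sits fully home and square on the block. Then lean on the flange with the drift at about 23 N (never over 40) for half a second to prove it seated. Keep the gripper off the cup, stand the drift back in its hole and leave the other things as they are.

Things in the scene. Friction and masses are not known exactly. Their poses are not given: they have to be found in the camera images.
- block: Rectangular medium-brown wooden bearing block fixed to the bench, 150 (its x) x 130 (its y) x 45 mm high, z up, with a vertical through bore in the middle lined with five sprung black grip pads. Origin: centre of its underside, on the bench. Position and yaw vary.
- bore_mouth (a point): Centre of the bore's mouth, in the block's top face (45 mm above the bench); z is the bore's axis, up. The bore is 72 mm wide; the pads stand in to 64 mm.
- cup_rim (a point): Centre of the top face of the steel bearing cup's flange; z is the cup's axis, up. The cup (about 300 g) is a ring open right through, 54 mm inside. Flange: 80 mm outside, 6 mm thick, its flat face 13 mm broad, mean radius 33.5 mm. Skirt below it: 66 mm outside, 24 mm long, gripped by the pads. Home: flange lying on the block, this point 6 mm above bore_mouth.
- cup_seat (a point): Centre of the flange's underside, 6 mm below cup_rim; at the start square, 5 to 8 mm above the block's top. The pads hold the cup by friction: it stays where pushed. A push of some 10 to 20 N on one side of the flange sends that side down while the far side stays or rises: the cup tilts. Over 0.09 rad counts as cocked; over 40 N, even for a moment, is too hard. Once that side is home it stops dead.
- drift_mid (a point): Half-way point of the drift, a plain round beech rod 22 mm thick and 130 mm long, 60 g, standing upright in the stand at the start; z runs along the rod, up; each end is 65 mm from this point. 95 mm of it stands out of the stand.
- stand: Dark wooden stand fixed to the bench, 130 (its x) x 60 (its y) x 45 mm high, z up; origin at the centre of its underside. Its x axis runs from the drift's hole (30 mm wide, at x = -35 mm) to the thin punch's hole (x = +35 mm). Both holes are 35 mm deep, floor 10 mm above the bench. Position and yaw vary; block and stand may change sides.
- drift_hole (a point): Centre of the mouth of the drift's hole, in the stand's top face, 45 mm above the bench; z up. With the drift standing in it drift_mid is 30 mm above this point.
- punch: Bystander: thin dark steel punch, 10 mm thick, 75 mm long, standing in the stand's other hole; origin at its lower end.
- chisel: Bystander: wood chisel lying on the bench along its x, 245 mm long, 28 mm high; origin under its middle.
- sparecup: Bystander: small steel ring, 48 mm outside, 16 mm high, lying on the bench; origin at its underside.

How it is judged:
On the way, in this order (a step that is already met when the one before it is completed fails the run):
1. the drift is lifted out of its stand (z of drift_mid in the frame of drift_hole above 0.07 m), for 0.1 s.
2. the cup is well on its way in and not cocked (z of cup_rim in the frame of bore_mouth below 0.0095 m and angle between the z axis of cup_rim and the z axis of bore_mouth, either way round below 0.09 rad), for 0.1 s.
3. the flange is home and square on the block and is leaned on with the drift at more than 18 N (contact force between drift and cup above 18 N and z of cup_rim in the frame of bore_mouth below 0.0075 m and angle between the z axis of cup_rim and the z axis of bore_mouth, either way round below 0.03 rad), for 0.3 s.
At the end, for the whole second after the job is handed in: The flange lies on the block (its top face at most 7.5 mm above the block's top, tilt under 0.03 rad, centred in the bore); the drift, released, stands in its own hole, bottomed and upright within 0.3 rad (z of cup_rim in the frame of bore_mouth below 0.0075 m and angle between the z axis of cup_rim and the z axis of bore_mouth, either way round below 0.03 rad and horizontal distance between cup_rim and bore_mouth below 0.004 m and distance between drift_mid and drift_hole below 0.036 m and angle between the z axis of drift_mid and the z axis of drift_hole, either way round below 0.3 rad and contact force between drift and the fingers below 0.1 N); the robot touches nothing.
It fails at once if the cup cocks in the bore (tilt over 0.09 rad) (angle between the z axis of cup_rim and the z axis of bore_mouth, either way round above 0.09 rad).
It fails at once if the drift strikes or presses the cup with more than 40 N (contact force between drift and cup above 40 N).
It fails at once if the gripper or arm touches the cup (contact force between any of the fingers, the arm and cup above 1 N).
It fails at once if the drift presses the cup with its side instead of its end (contact force between drift and cup above 3 N and angle between drift_mid's own z axis and vertical above 0.5 rad).
It fails at once if a bystander is moved (distance of any of punch, chisel, sparecup from where it was at the start of the episode above 0.03 m).
It also fails if it takes over 72 s, if anything falls off the work surface, if the arm or the gripper's body presses on something with over 40 N, if the wrist force passes 120 N, or if a joint passes its speed limit or range.

## Working session

There is one attempt and no reset: what is moved stays moved. The work goes in short steps, Python scripts to look and compute and a tool call to move; the robot and the scene stay as the last step left them, time stands still between calls to the robot, and variables do not carry over. Pictures are saved under pics/ and viewed, and the job is handed in when it is done.

Besides the shell and the picture viewer there is one more tool, called after "Emit:" as a command line: name --argument value ..., lists and objects as JSON in quotes. arm_command: Moves the arm, as the interface text tells. Its arguments: {"type":"object","properties":{"targets":{"type":"array","items":{"type":"array","items":{"type":"array","items":{"type":"number"}}}},"hand":{"type":"number"},"grip_force":{"type":"number"}},"required":["targets"]}

```bash
ls; mkdir -p pics; python3 - <<'E'
from bench import readout, vision, r
import cv2
s=readout.read_state(); print(s)
for n in ["scene","top","wrist"]:
    c=vision.camera(n); cv2.imwrite(f"pics/{n}0.png",c["pixels"])
    print(n,{k:v for k,v in c.items() if k!="pixels"})
E
```

```text
pics
{'time': 0.0, 'joint_positions': array([ 1.29740294,  0.33289536, -0.06469657,  1.46092588,  0.02160875,
        1.3499013 , -0.08852918]), 'joint_vel': array([ 8.32396891e-04,  1.60925662e-03,  2.24227994e-04,  1.91102581e-03,
       -2.11407557e-03,  1.04997752e-04,  8.30750822e-05]), 'joint_torque': array([-6.59623911e-04, -6.23258972e+01,  2.50472955e-02, -3.89903104e+01,
       -6.12709089e-02,  3.97043838e-02,  1.28884353e-04]), 'ee_pos': array([ 0.15500258, -0.60507968,  0.22174664]), 'eef_rot': array([-0.55831655,  0.43395885, -0.43312623,  0.55889536]), 'ft_force': array([-0.93226984,  0.65694106, -0.773212  ]), 'torque': array([ 0.01246347, -0.02190053, -0.02277195]), 'width': 0.08690548494329113}
scene {'fovy': 51.7977852849951, 'cx': 319.9909313757506, 'cy': 243.90665489358634, 'D': array([-0.0042404,  0.       ,  0.       ,  0.       ,  0.       ]), 'R': array([[ 0.71267416,  0.70147059,  0.00587787],
       [ 0.3673482 , -0.36605079, -0.85502171],
       [-0.59762099,  0.6115111 , -0.5185589 ]]), 't': array([-0.41116505, -0.13197913,  1.03517033])}
top {'fovy': 49.
[... 162 characters left out ...]
00960157, -0.99994997,  0.00280524],
       [-0.98433343, -0.00994547, -0.17603632],
       [ 0.17605542, -0.00107107, -0.98437967]]), 't': array([0.01456364, 0.56061001, 0.83842832])}
wrist {'fovy': 58.16558347262928, 'cx': 318.12513537899025, 'cy': 249.86746247468523, 'D': array([-0.02155317,  0.        ,  0.        ,  0.        ,  0.        ]), 'mount': array([[ 9.99999328e-01, -2.60338087e-04,  1.12959014e-03,
         3.54173118e-04],
       [-1.15907077e-03, -2.39233255e-01,  9.70961434e-01,
        -1.62827850e-01],
       [ 1.74572837e-05, -9.70962091e-01, -2.39233396e-01,
         6.55107949e-02],
       [ 0.00000000e+00,  0.00000000e+00,  0.00000000e+00,
         1.00000000e+00]])}
```

View pics/scene0.png

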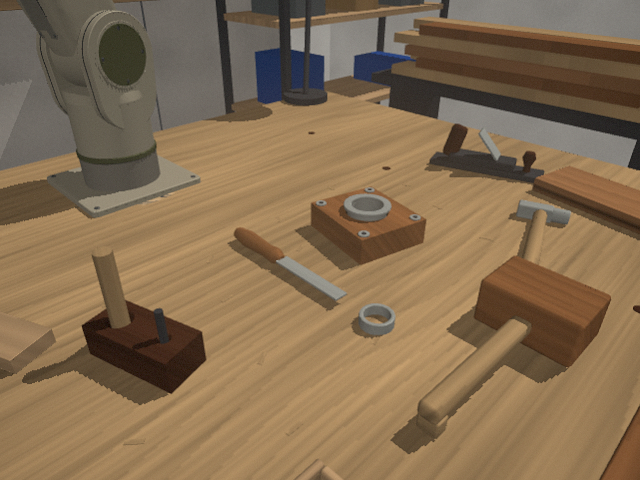

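View pics/top0.png

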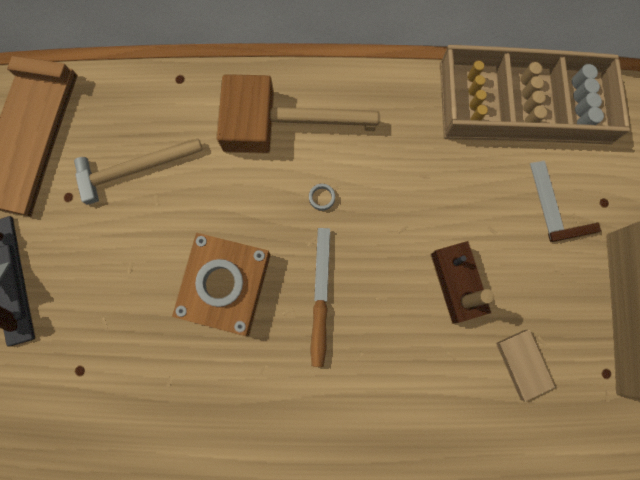

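View pics/wrist0.png

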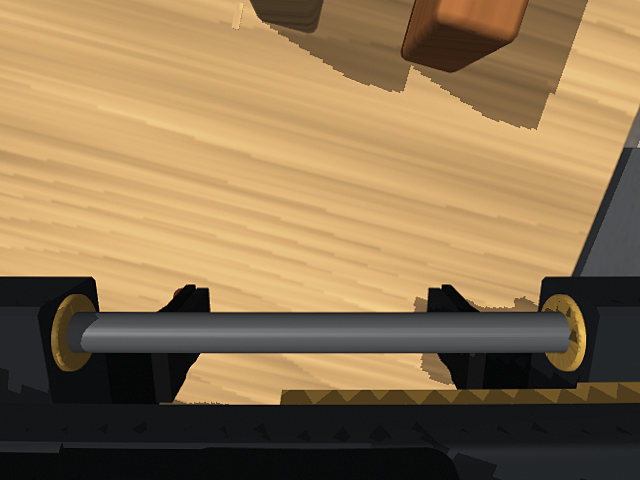

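```bash
cat > h.py <<'E'
import numpy as np, cv2
from bench import readout, vision, r
from scipy.spatial.transform import Rotation as Ro
def K(c):
    f=240/np.tan(np.radians(c["fovy"]/2)); return np.array([[f,0,c["cx"]],[0,f,c["cy"]],[0,0,1.]])
def RT(c,s=None):
    if "R" in c: return c["R"],c["t"]
    T=np.eye(4);T[:3,:3]=Ro.from_quat(s["eef_rot"]).as_matrix();T[:3,3]=s["ee_pos"]
    M=np.linalg.inv(T@c["mount"]); return M[:3,:3],M[:3,3]
def ray(c,uv,s=None):
    uv=np.atleast_2d(np.array(uv,float)); R,t=RT(c,s)
    p=cv2.undistortPoints(uv.reshape(-1,1,2),K(c),c["D"]).reshape(-1,2)
    d=np.c_[p,np.ones(len(p))]@R; return -R.T@t,d
def onz(c,uv,z,s=None):
    o,d=ray(c,uv,s); return o+d*((z-o[2])/d[:,2])[:,None]
def proj(c,X,s=None):
    R,t=RT(c,s); return cv2.projectPoints(np.atleast_2d(np.array(X,float)),cv2.Rodrigues(R)[0],t,K(c),c["D"])[0].reshape(-1,2)
E
python3 - <<'E'
from h import *
s=readout.read_state()
print(Ro.from_quat(s["eef_rot"]).as_matrix().round(3))
c=vision.camera("top");b=c["pixels"]
for n,(x0,y0,x1,y1) in dict(block=(160,220,285,345),stand=(420,225,510,335)).items():
    cv2.imwrite(f"pics/top_{n}.png",cv2.resize(b[y0:y1,x0:x1],None,fx=5,fy=5,interpolation=cv2.INTER_NEAREST))
c=vision.camera("scene");b=c["pixels"]
for n,(x0,y0,x1,y1) in dict(block=(300,175,435,265),stand=(75,240,215,395)).items():
    cv2.imwrite(f"pics/sc_{n}.png",cv2.resize(b[y0:y1,x0:x1],None,fx=4 if n=='stand' else 5,fy=4 if n=='stand' else 5,interpolation=cv2.INTER_NEAREST))
E
```

```text
[[ 0.248 -0.     0.969]
 [-0.969  0.001  0.248]
 [-0.001 -1.    -0.   ]]
```

View pics/top_block.png

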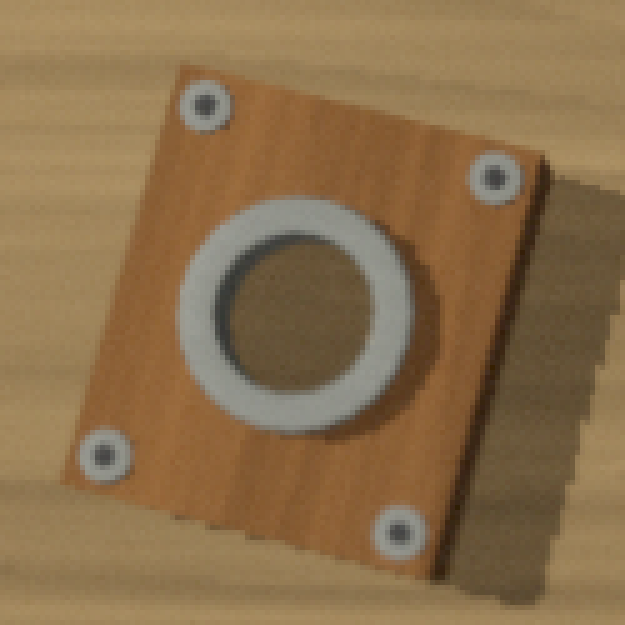

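View pics/top_stand.png

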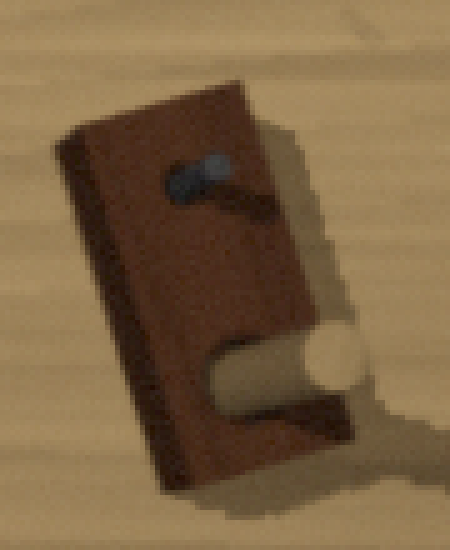

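View pics/sc_stand.png

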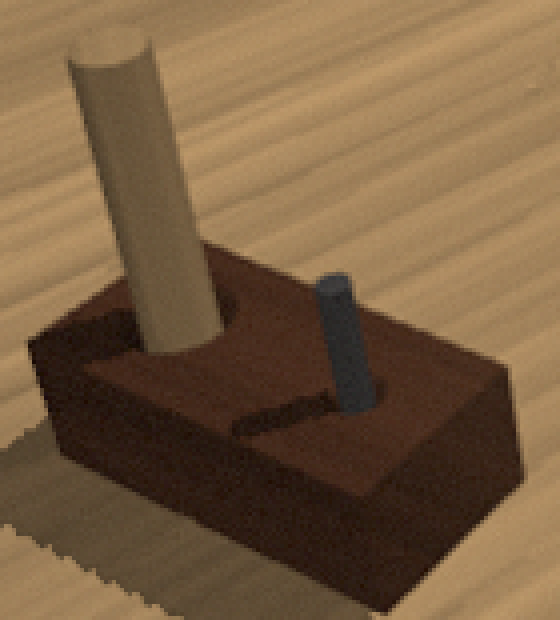

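View pics/sc_block.png

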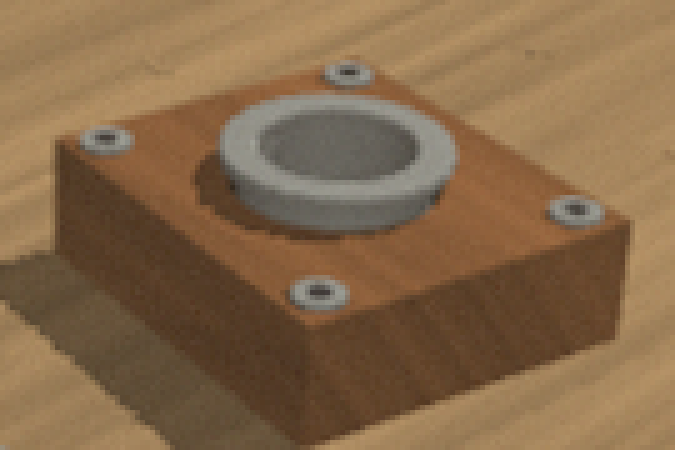

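```bash
cat > m1.py <<'E'
from h import *
c=vision.camera("top");sc=vision.camera("scene")
def fl(c,roi):
    x0,y0,x1,y1=roi;h=cv2.cvtColor(c["pixels"],cv2.COLOR_BGR2HSV)[y0:y1,x0:x1]
    m=((h[...,1]<60)&(h[...,2]>90)).astype(np.uint8)
    cs,_=cv2.findContours(m,cv2.RETR_EXTERNAL,cv2.CHAIN_APPROX_NONE)
    k=max(cs,key=cv2.contourArea)
    return k.reshape(-1,2)+np.array([x0,y0])
k=fl(c,(160,220,285,345))
for z in (.056,.058):
    P=onz(c,k,z)[:,:2]; A=np.c_[2*P,np.ones(len(P))];q=np.linalg.lstsq(A,(P**2).sum(1),rcond=None)[0]
    print("flange",z,q[:2],np.sqrt(q[2]+q[:2]@q[:2]))
B=np.array([(182,65),(545,152),(438,580),(62,483)])/5+[160,220]
b=onz(c,B,.045);print(b.round(4),b.mean(0),[np.linalg.norm(b[i]-b[i-1]) for i in range(4)])
S=np.array([(80,128),(240,82),(355,438),(172,492)])/5+[420,225]
b=onz(c,S,.045);print(b.round(4),b.mean(0),[np.linalg.norm(b[i]-b[i-1]) for i in range(4)])
print("drift top",onz(c,[[487,296]],.14), "scene",onz(sc,[[75+112/4,240+43/4]],.14))
print("sc stand",onz(sc,np.array([(30,342),(207,243),(508,368),(362,497)])/4+[75,240],.045))
kk=fl(sc,(335,185,395,225));e=cv2.fitEllipse(kk);print(e)
print("sc block",onz(sc,np.array([(55,142),(375,65),(630,222),(303,322)])/5+[300,175],.045))
print("sc flange c", onz(sc,[[300+338/5,175+145/5]],.058))
# grid check
E
python3 m1.py
```

```text
flange 0.056 [0.49627798 0.19264158] 0.039095568317782534
flange 0.058 [0.49606553 0.19224617] 0.03900548414937092
[[0.5829 0.2375 0.045 ]
 [0.5536 0.1102 0.045 ]
 [0.4078 0.1424 0.045 ]
 [0.438  0.2718 0.045 ]] [0.49556394 0.19048841 0.045     ] [np.float64(0.1488867019960766), np.float64(0.13067380379957855), np.float64(0.14924445980237336), np.float64(0.13284989590340265)]
[[ 0.5561 -0.1773  0.045 ]
 [ 0.5728 -0.2342  0.045 ]
 [ 0.4497 -0.27    0.045 ]
 [ 0.4314 -0.2058  0.045 ]] [ 0.50250093 -0.22180333  0.045     ] [np.float64(0.12784501149598074), np.float64(0.05935409967197088), np.float64(0.12826122609955393), np.float64(0.06674134708927892)]
drift top [[ 0.47002421 -0.23319253  0.14      ]] scene [[ 0.47355288 -0.23266768  0.14      ]]
sc stand [[ 0.45388115 -0.26997756  0.045     ]
 [ 0.4464301  -0.21126353  0.045     ]
 [ 0.56181718 -0.17810099  0.045     ]
 [ 0.5775693  -0.23436809  0.045     ]]
((367.21624755859375, 206.66659545898438), (26.501577377319336, 45.55476760864258), 94.46481323242188)
sc block [[0.41547205 0.1416168  0.045     ]
 [0.45322256 0.2689785  0.045     ]
 [0.58836668 0.23358509 0.045     ]
 [0.55476148 0.10968397 0.045     ]]
sc flange c [[0.50179129 0.18852599 0.058     ]]
```

```bash
cat > go.py <<'E'
import sys
from h import *
def go(tgt,yaw=None):
    s=readout.read_state();R=Ro.from_quat(s["eef_rot"]).as_matrix();d=np.array(tgt)-s["ee_pos"]
    print("t",round(s["time"],2),"pos",s["ee_pos"].round(4),"F",s["ft_force"].round(1),"w",round(s["width"],4))
    print("shift tool mm",(1000*R.T@d).round(1))
    if yaw is not None:
        # desired: x=(cos,sin,0), y=down
        y=np.radians(yaw);X=np.array([np.cos(y),np.sin(y),0]);Y=np.array([0,0,-1.]);D=np.c_[X,Y,np.cross(X,Y)]
        print("turn deg",np.degrees(Ro.from_matrix(R.T@D).as_rotvec()).round(2))
if __name__=="__main__":
    a=[float(x) for x in sys.argv[1:]]; go(a[:3],a[3] if len(a)>3 else None)
E
python3 go.py 0.4715 -0.233 0.2 -75
```

```text
t 0.35 pos [ 0.1551 -0.6054  0.2224] F [ 0.3 -0.4  0.2] w 0.0867
shift tool mm [-282.2   22.5  398.9]
turn deg [ 0.   -0.63 -0.02]
```

Emit:
arm_command --targets '[[[-0.0235,0.0018,0.0332,0,0,0],[-0.0235,0.0018,0.0332,0,0,0],[-0.0235,0.0018,0.0332,0,0,0],[-0.0235,0.0018,0.0332,0,0,0],[-0.0235,0.0018,0.0332,0,0,0],[-0.0235,0.0018,0.0332,0,0,0],[-0.0235,0.0018,0.0332,0,0,0],[-0.0235,0.0018,0.0332,0,0,0],[-0.0235,0.0018,0.0332,0,0,0],[-0.0235,0.0018,0.0332,0,0,0],[-0.0235,0.0018,0.0332,0,0,0],[-0.0235,0.0018,0.0332,0,0,0]]]' --hand 0.7

```text
time: 1.35
ee_pos: [0.4721, -0.2318, 0.2012]
eef_rot: [0.559, -0.433, 0.434, -0.559]
ft_force: [0.9, -0.5, 0.8]
width: 0.0609
```

```bash
python3 go.py 0.4715 -0.233 0.2 -75
```

```text
t 1.35 pos [ 0.4721 -0.2318  0.2012] F [ 0.9 -0.5  0.8] w 0.0609
shift tool mm [ 1.1  1.2 -0.9]
turn deg [-0.03 -0.65  0.04]
```

Accurate. Look with all cameras.

```bash
python3 - <<'E'
from h import *
s=readout.read_state();c=vision.camera("wrist");cv2.imwrite("pics/w1.png",c["pixels"])
print(proj(c,[[.4715,-.233,.14]],s),proj(c,[[.4715,-.233,.045]],s))
E
```

```text
[[318.84990478 269.9478851 ]] [[318.40303923 234.21056985]]
```

View pics/w1.png

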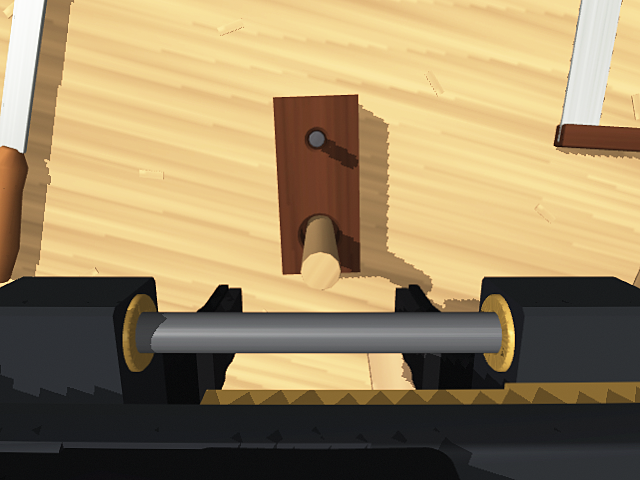

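Emit:
arm_command --targets '[[[0.001,0.025,-0.001,0,0,0],[0,0.03,0,0,0,0],[0,0.03,0,0,0,0],[0,0.02,0,0,0,0],[0,0,0,0,0,0]]]'

```text
time: 1.82
ee_pos: [0.4678, -0.2336, 0.0919]
eef_rot: [0.559, -0.436, 0.431, -0.558]
ft_force: [-0.3, 0.1, -0.7]
width: 0.0613
```

Emit:
arm_command --targets '[[[0,0,0,0,0,0],[0,0,0,0,0,0],[0,0,0,0,0,0],[0,0,0,0,0,0],[0,0,0,0,0,0],[0,0,0,0,0,0]]]' --hand 0 --grip_force 50

```text
time: 2.32
ee_pos: [0.4707, -0.2348, 0.0966]
eef_rot: [-0.559, 0.433, -0.434, 0.559]
ft_force: [-0.7, -0.9, -0.3]
width: 0.0286
```

```bash
python3 - <<'E'
from h import *
s=readout.read_state();c=vision.camera("wrist");cv2.imwrite("pics/w2.png",c["pixels"])
b=vision.camera("scene")["pixels"];cv2.imwrite("pics/s2.png",b)
print(s)
E
```

```text
{'time': 2.3167, 'joint_positions': array([ 0.75023808,  0.25678213, -0.42170763,  1.85321109,  0.12015355,
        1.05526214, -1.0385912 ]), 'joint_vel': array([-0.00140587,  0.00497425,  0.00123128,  0.00437437,  0.002111  ,
       -0.0018111 , -0.000523  ]), 'joint_torque': array([ 2.33157174e-03, -5.03985608e+01, -3.39856200e+00, -3.47606885e+01,
       -4.80239675e-02, -4.71651228e-02,  2.29866033e-03]), 'ee_pos': array([ 0.47065149, -0.23482115,  0.09664117]), 'eef_rot': array([-0.55858029,  0.43316584, -0.43396492,  0.55859633]), 'ft_force': array([-0.73137877, -0.93509278, -0.32373346]), 'torque': array([ 0.00894952, -0.02608283,  0.02752798]), 'width': 0.028634253367179407}
```

View pics/s2.png

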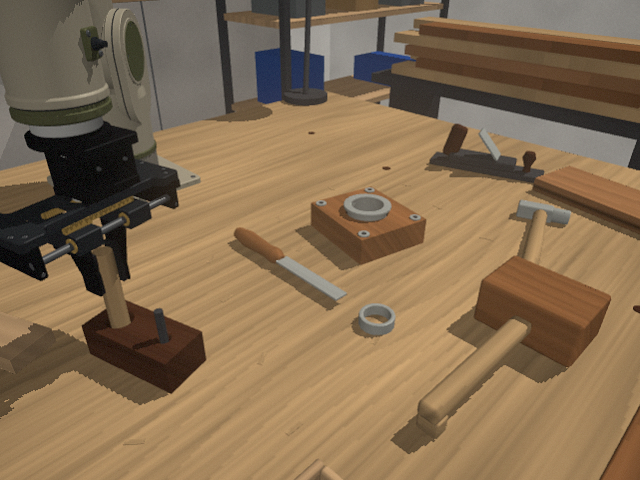

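Emit:
arm_command --targets '[[[0,0,0,0,0,0],[0,0,0,0,0,0],[0,0,0,0,0,0],[0,0,0,0,0,0]]]'

```text
time: 2.75
ee_pos: [0.4706, -0.2347, 0.0962]
eef_rot: [0.559, -0.433, 0.434, -0.559]
ft_force: [0.5, -0.5, 4.1]
width: 0.0214
```

```bash
python3 - <<'E'
from h import *
for i in range(4):
  s=readout.read_state();c=vision.camera("wrist");print(s["time"],s["ee_pos"],s["ft_force"],s["torque"],s["width"])
cv2.imwrite("pics/w3.png",c["pixels"])
E
```

```text
2.75 [ 0.47056443 -0.23473796  0.09624562] [ 0.47059662 -0.47242242  4.13804759] [ 0.02498639  0.13882265 -0.01275074] 0.021395002915755353
2.8 [ 0.4705659  -0.23476516  0.09625014] [-1.63926701  0.86877814  4.15238823] [-0.01263052  0.12042485  0.01088748] 0.021237837722447542
2.85 [ 0.47057913 -0.23473323  0.09624458] [-0.71953809 -0.08725829  4.01979612] [ 0.01323587  0.12056741 -0.03499831] 0.021378028934418307
2.9 [ 0.47057325 -0.23475548  0.09623222] [-1.17051227 -0.1190086   5.32598049] [-0.00065692  0.19800365  0.03291136] 0.020873231199288116
```

View pics/w3.png

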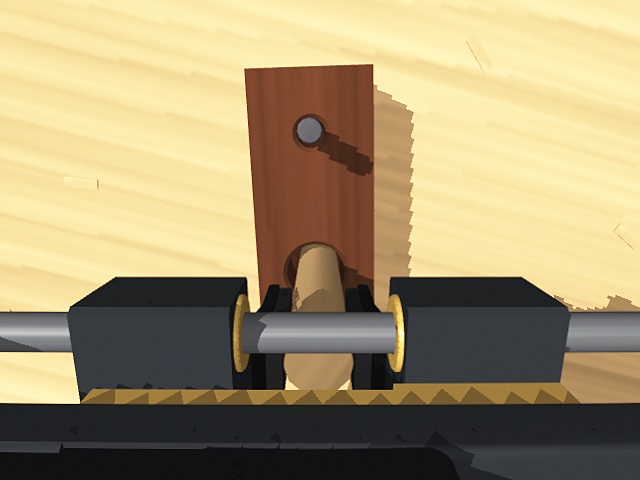

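Emit:
arm_command --targets '[[[0,-0.01,0,0,0,0],[0,-0.03,0,0,0,0],[0,-0.03,0,0,0,0],[0,-0.03,0,0,0,0],[0,-0.025,0,0,0,0],[0,0,0,0,0,0],[0,0,0,0,0,0]]]'

```text
time: 3.53
ee_pos: [0.4709, -0.2348, 0.2224]
eef_rot: [-0.559, 0.433, -0.434, 0.559]
ft_force: [0.4, -0.0, -1.3]
width: 0.0214
```

```bash
python3 go.py 0.45 0.18 0.22 -75; python3 - <<'E'
from h import *
cv2.imwrite("pics/s4.png",vision.camera("scene")["pixels"])
E
```

```text
t 3.53 pos [ 0.4709 -0.2348  0.2224] F [ 0.4 -0.  -1.3] w 0.0214
shift tool mm [-407.     1.9   82.7]
turn deg [-0.1  -0.63  0.1 ]
```

View pics/s4.png

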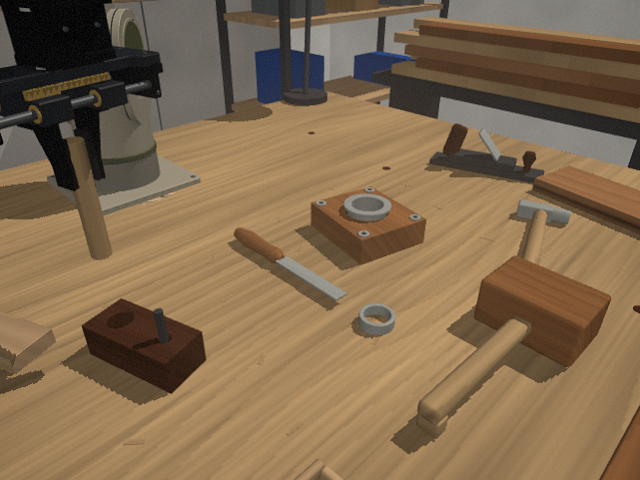

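Emit:
arm_command --targets '[[[-0.034,0,0.0069,0,0,0],[-0.034,0,0.0069,0,0,0],[-0.034,0,0.0069,0,0,0],[-0.034,0,0.0069,0,0,0],[-0.034,0,0.0069,0,0,0],[-0.034,0,0.0069,0,0,0],[-0.034,0,0.0069,0,0,0],[-0.034,0,0.0069,0,0,0],[-0.034,0,0.0069,0,0,0],[-0.034,0,0.0069,0,0,0],[-0.034,0,0.0069,0,0,0],[-0.034,0,0.0069,0,0,0]]]'

```text
time: 4.58
ee_pos: [0.4481, 0.1824, 0.2198]
eef_rot: [0.559, -0.434, 0.433, -0.558]
ft_force: [1.3, -0.6, 0.4]
width: 0.0214
```

Emit:
arm_command --targets '[[[0,0,0,0,0,0],[0,0,0,0,0,0],[0,0,0,0,0,0]]]'

```text
time: 4.83
ee_pos: [0.4488, 0.1805, 0.2198]
eef_rot: [0.559, -0.434, 0.433, -0.558]
ft_force: [0.2, -0.1, 0.6]
width: 0.0214
```

```bash
python3 go.py 0.45 0.18 0.22 -75; python3 - <<'E'
from h import *
s=readout.read_state();c=vision.camera("wrist");cv2.imwrite("pics/w5.png",c["pixels"])
cv2.imwrite("pics/s5.png",vision.camera("scene")["pixels"])
t=vision.camera("top");cv2.imwrite("pics/t5.png",t["pixels"])
print(proj(c,[[.4965,.1915,.058]],s))
E
```

```text
t 4.83 pos [0.4488 0.1805 0.2198] F [ 0.2 -0.1  0.6] w 0.0214
shift tool mm [ 0.8 -0.2  1.1]
turn deg [ 0.13 -0.62  0.  ]
[[318.79460617 166.16180337]]
```

View pics/w5.png

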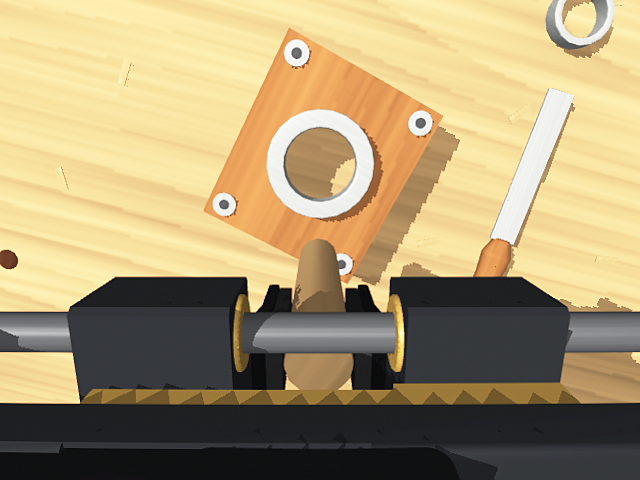

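View pics/t5.png

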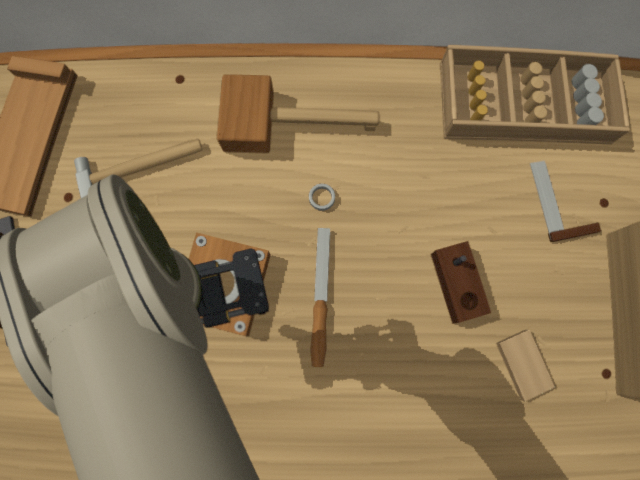

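View pics/s5.png

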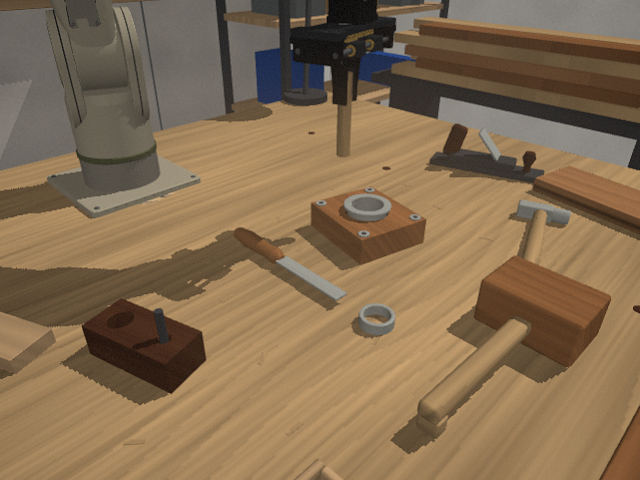

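```bash
python3 - <<'E'
from h import *
s=readout.read_state();c=vision.camera("wrist");p=c["pixels"]
h=cv2.cvtColor(p,cv2.COLOR_BGR2HSV)[95:232,250:390]
m=((h[...,1]<40)&(h[...,2]>150)).astype(np.uint8)
cs,_=cv2.findContours(m,cv2.RETR_EXTERNAL,cv2.CHAIN_APPROX_NONE)
k=max(cs,key=cv2.contourArea).reshape(-1,2)+[250,95]
print(cv2.fitEllipse(k))
for z in (.056,.058,.06):
    P=onz(c,k,z,s)[:,:2]; A=np.c_[2*P,np.ones(len(P))];q=np.linalg.lstsq(A,(P**2).sum(1),rcond=None)[0]
    print("flange",z,q[:2],np.sqrt(q[2]+q[:2]@q[:2]))
B=[(290,28),(443,116),(347,288),(205,210)]
b=onz(c,B,.045,s);print(b.round(4),b[[0,1,3]])
print("block ctr from diag 1-3",(b[1]+b[3])/2)
R=Ro.from_quat(s["eef_rot"]).as_matrix()
a=np.arange(0,360,45)
tip=s["ee_pos"]+np.array([R@np.array([.011*np.cos(np.radians(t)),.0862,.011*np.sin(np.radians(t))]) for t in a])
print(np.c_[a,proj(c,tip,s)].round(1))
t=vision.camera("top");sc=vision.camera("scene")
for n,c2,(x0,y0,x1,y1),f in (("t",t,(430,235,500,330),6),("s",sc,(75,290,215,395),5)):
    cv2.imwrite(f"pics/hole_{n}.png",cv2.resize(c2["pixels"][y0:y1,x0:x1],None,fx=f,fy=f,interpolation=cv2.INTER_NEAREST))
cv2.imwrite("pics/tip.png",cv2.resize(p[225:300,270:370],None,fx=6,fy=6,interpolation=cv2.INTER_NEAREST))
E
```

```text
((318.5164489746094, 164.0680389404297), (105.8232421875, 107.38014221191406), 177.22877502441406)
flange 0.056 [0.49760092 0.19092717] 0.03941823669115371
flange 0.058 [0.49769561 0.19095634] 0.039177286732633494
flange 0.06 [0.49779031 0.1909855 ] 0.038936336774104345
[[0.5866 0.2347 0.045 ]
 [0.5559 0.109  0.045 ]
 [0.4065 0.1435 0.045 ]
 [0.4416 0.2692 0.045 ]] [[0.58663196 0.23472502 0.045     ]
 [0.5558671  0.10901624 0.045     ]
 [0.44160758 0.26923993 0.045     ]]
block ctr from diag 1-3 [0.49873734 0.18912809 0.045     ]
[[  0.  335.5 256.6]
 [ 45.  330.2 243.9]
 [ 90.  317.  238.6]
 [135.  303.9 243.9]
 [180.  298.6 256.6]
 [225.  304.1 269.1]
 [270.  317.1 274.3]
 [315.  330.  269.1]]
```

View pics/hole_t.png

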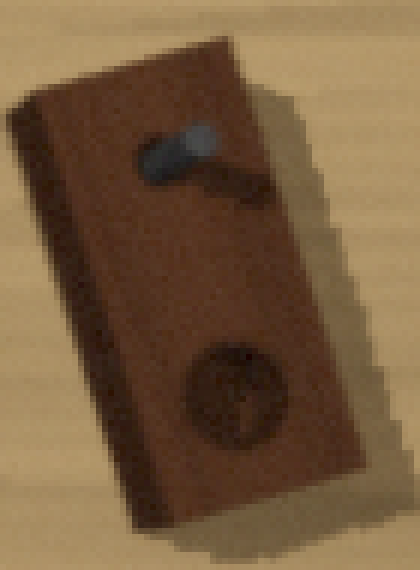

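View pics/hole_s.png

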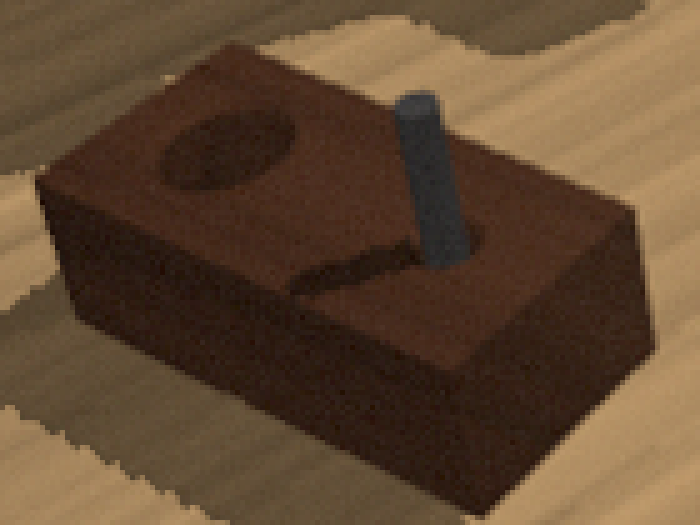

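View pics/tip.png

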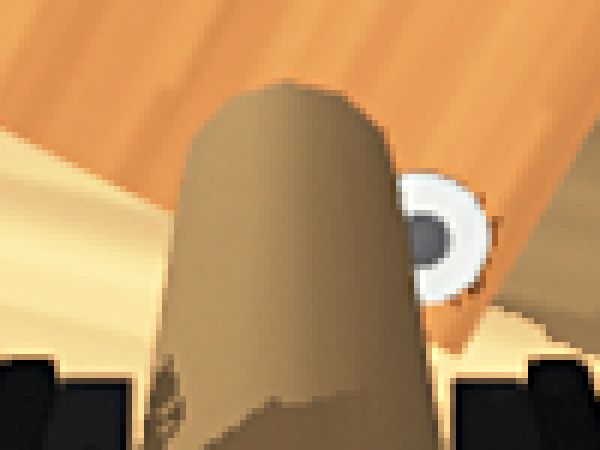

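```bash
cat > tap.py <<'E'
import sys
from go import *
from h import *
C=np.array([.4975,.191])
s=readout.read_state();R=Ro.from_quat(s["eef_rot"]).as_matrix()
q=(R.T@np.r_[C-s["ee_pos"][:2],0])*1000
print("t",round(s["time"],2),"z",(1000*s["ee_pos"][2]).round(2),"F",s["ft_force"].round(1),"tip rel C in tool x,z mm",(-q[[0,2]]).round(2),"tilt",np.degrees(np.arccos(-R[2,1])).round(2))
E
python3 tap.py; python3 - <<'E'
from h import *
t=vision.camera("top");print(onz(t,[[469.5,300.8]],.045)); t=vision.camera("scene");print(onz(t,[[75+229/5,290+149/5]],.045))
E
```

```text
t 5.13 z 220.84 F [-0.  -0.5 -0.3] tip rel C in tool x,z mm [ -1.56 -49.18] tilt 0.02
[[ 0.46975295 -0.23303291  0.045     ]]
[[ 0.47571713 -0.23367984  0.045     ]]
```

Emit:
arm_command --targets '[[[0.0016,0.02,0.0157,0,0,0],[0,0.02,0,0,0,0],[0,0.015,0,0,0,0],[0,0.008,0,0,0,0],[0,0.003,0,0,0,0],[0,0,0,0,0,0],[0,0,0,0,0,0]]]'

```text
time: 5.82
ee_pos: [0.4653, 0.1837, 0.1557]
eef_rot: [-0.558, 0.433, -0.434, 0.559]
ft_force: [-0.5, 0.9, -0.0]
width: 0.0211
```

```bash
python3 tap.py; python3 - <<'E'
from h import *
c=vision.camera("wrist");cv2.imwrite("pics/w6.png",c["pixels"])
cv2.imwrite("pics/s6.png",cv2.resize(vision.camera("scene")["pixels"][100:270,260:460],None,fx=4,fy=4))
E
```

```text
t 5.82 z 155.74 F [-0.5  0.9 -0. ] tip rel C in tool x,z mm [ -0.9  -33.02] tilt 0.06
```

View pics/w6.png

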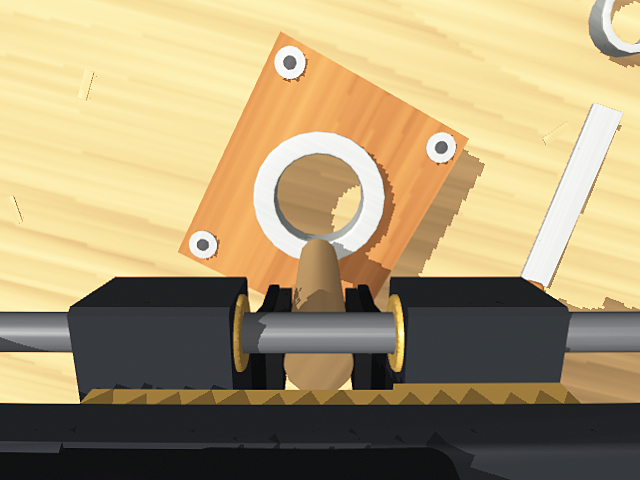

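View pics/s6.png

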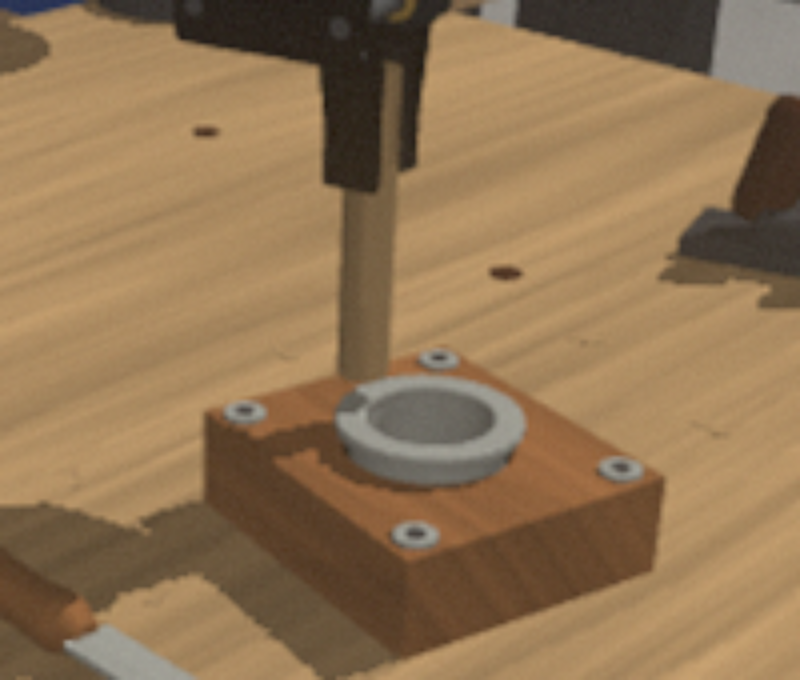

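Emit:
arm_command --targets '[[[0.0008,0.003,-0.0005,0,0,0],[0,0.003,0,0,0,0],[0,0.002,0,0,0,0],[0,0.001,0,0,0,0],[0,0.001,0,0,0,0],[0,0,0,0,0,0]]]'

```text
time: 6.42
ee_pos: [0.4645, 0.1826, 0.1447]
eef_rot: [0.559, -0.434, 0.433, -0.559]
ft_force: [0.4, -0.3, -0.7]
width: 0.0212
```

Emit:
arm_command --targets '[[[0,0.001,0,0,0,0],[0,0,0,0,0,0]]]'

```text
time: 6.58
ee_pos: [0.4649, 0.1827, 0.1444]
eef_rot: [-0.559, 0.433, -0.434, 0.559]
ft_force: [-2.1, -0.4, 3.7]
width: 0.0209
```

Emit:
arm_command --targets '[[[0,0.001,0,0,0,0],[0,0,0,0,0,0]]]'

```text
time: 6.75
ee_pos: [0.465, 0.1828, 0.1439]
eef_rot: [-0.558, 0.433, -0.434, 0.559]
ft_force: [-2.7, -1.5, 10.1]
width: 0.0209
```

Emit:
arm_command --targets '[[[0,0.001,0,0,0,0],[0,0,0,0,0,0]]]'

```text
time: 6.92
ee_pos: [0.4649, 0.1829, 0.1431]
eef_rot: [-0.559, 0.433, -0.434, 0.559]
ft_force: [-4.7, -2.6, 13.0]
width: 0.0208
```

Emit:
arm_command --targets '[[[0,0.0005,0,0,0,0],[0,0,0,0,0,0]]]'

```text
time: 7.08
ee_pos: [0.465, 0.1829, 0.1428]
eef_rot: [-0.559, 0.433, -0.434, 0.559]
ft_force: [-3.6, -2.6, 14.8]
width: 0.0209
```

Emit:
arm_command --targets '[[[0,-0.01,0,0,0,0],[0,0,0.0225,0,0,0],[0,0,0.0225,0,0,0],[0,0,0.022,0,0,0],[0,0,0,0,0,0],[0,0,0,0,0,0]]]'

```text
time: 7.58
ee_pos: [0.5299, 0.1996, 0.1513]
eef_rot: [-0.558, 0.434, -0.433, 0.559]
ft_force: [-0.4, 0.3, -1.4]
width: 0.0213
```

```bash
python3 tap.py; python3 - <<'E'
from h import *
c=vision.camera("wrist");cv2.imwrite("pics/w7.png",c["pixels"])
cv2.imwrite("pics/s7.png",cv2.resize(vision.camera("scene")["pixels"][100:270,260:460],None,fx=4,fy=4))
E
```

```text
t 7.58 z 151.25 F [-0.4  0.3 -1.4] tip rel C in tool x,z mm [-0.27 33.49] tilt 0.08
```

View pics/s7.png

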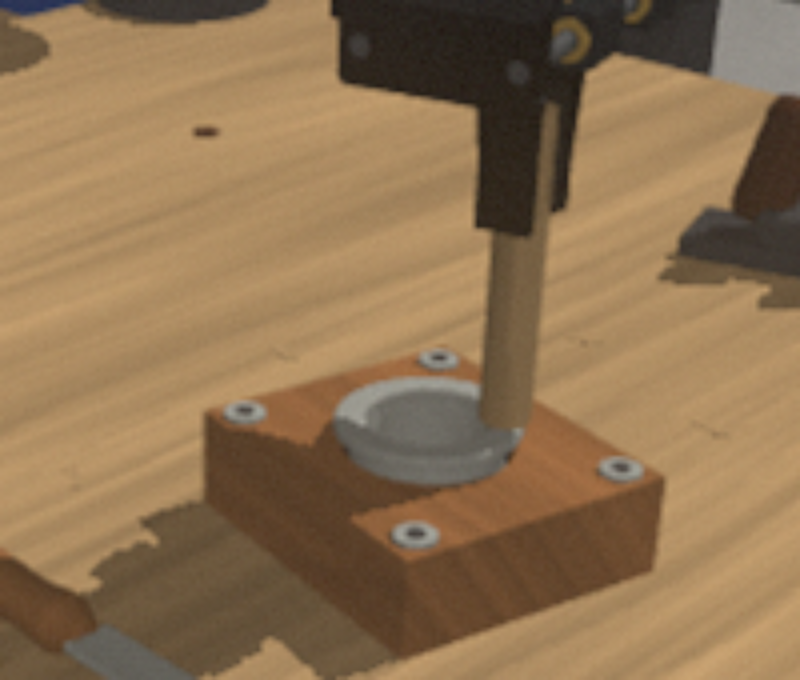

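View pics/w7.png

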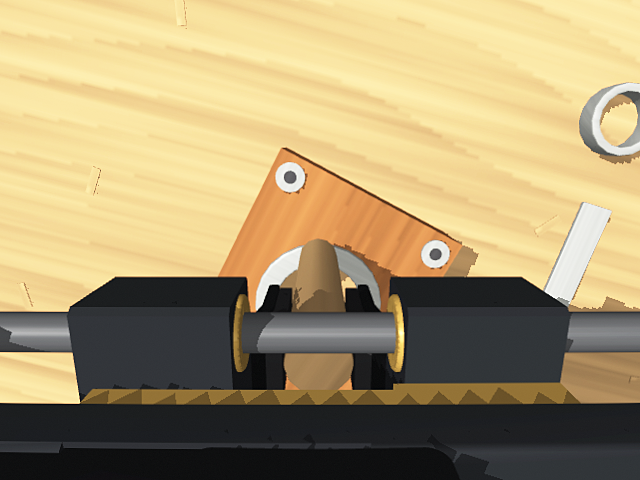

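Emit:
arm_command --targets '[[[0,0.002,0,0,0,0],[0,0.002,0,0,0,0],[0,0.001,0,0,0,0],[0,0.001,0,0,0,0],[0,0,0,0,0,0]]]'

```text
time: 8.1
ee_pos: [0.5293, 0.199, 0.1453]
eef_rot: [0.559, -0.434, 0.434, -0.558]
ft_force: [0.0, 0.0, -0.8]
width: 0.0208
```

Emit:
arm_command --targets '[[[0,0.001,0,0,0,0],[0,0.0005,0,0,0,0],[0,0,0,0,0,0]]]'

```text
time: 8.35
ee_pos: [0.5298, 0.1994, 0.1446]
eef_rot: [-0.558, 0.433, -0.434, 0.559]
ft_force: [-1.9, -0.8, 4.1]
width: 0.0207
```

Emit:
arm_command --targets '[[[0,0.001,0,0,0,0],[0,0.0005,0,0,0,0],[0,0,0,0,0,0]]]'

```text
time: 8.6
ee_pos: [0.5302, 0.1995, 0.1436]
eef_rot: [-0.558, 0.433, -0.434, 0.559]
ft_force: [-0.9, -1.5, 8.2]
width: 0.0212
```

Emit:
arm_command --targets '[[[0,0.001,0,0,0,0],[0,0.001,0,0,0,0],[0,0,0,0,0,0]]]'

```text
time: 8.85
ee_pos: [0.5307, 0.1997, 0.1421]
eef_rot: [-0.558, 0.433, -0.434, 0.559]
ft_force: [-0.1, -1.2, 11.7]
width: 0.0212
```

Emit:
arm_command --targets '[[[0,0.0006,0,0,0,0],[0,0.0004,0,0,0,0],[0,0,0,0,0,0]]]'

```text
time: 9.1
ee_pos: [0.5309, 0.1997, 0.1414]
eef_rot: [-0.558, 0.433, -0.434, 0.559]
ft_force: [-1.2, -0.7, 13.1]
width: 0.0211
```

Emit:
arm_command --targets '[[[0,-0.01,0,0,0,0],[0.017,0,-0.0172,0,0,0],[0.0165,0,-0.0168,0,0,0],[0,0.002,0,0,0,0],[0,0.002,0,0,0,0],[0,0.001,0,0,0,0],[0,0,0,0,0,0]]]'

```text
time: 9.68
ee_pos: [0.5049, 0.1591, 0.1443]
eef_rot: [-0.559, 0.433, -0.433, 0.559]
ft_force: [0.1, 0.1, 0.6]
width: 0.021
```

```bash
python3 tap.py; python3 - <<'E'
from h import *
cv2.imwrite("pics/s8.png",cv2.resize(vision.camera("scene")["pixels"][100:270,260:460],None,fx=4,fy=4))
E
```

```text
t 9.68 z 144.32 F [0.1 0.1 0.6] tip rel C in tool x,z mm [32.7  -0.74] tilt 0.03
```

View pics/s8.png

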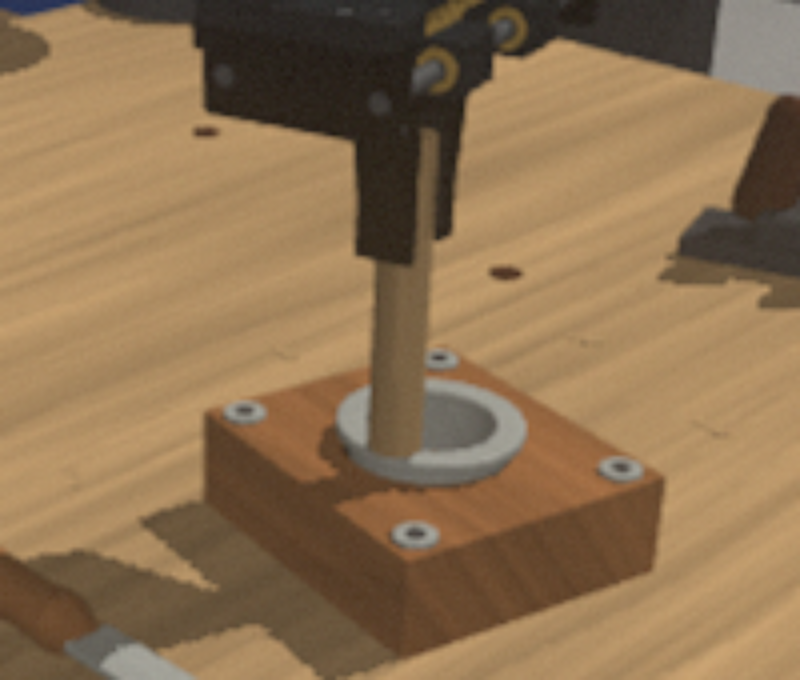

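Emit:
arm_command --targets '[[[0.0008,0.001,0.0007,0,0,0],[0,0.001,0,0,0,0],[0,0,0,0,0,0]]]'

```text
time: 9.98
ee_pos: [0.5061, 0.1582, 0.1426]
eef_rot: [-0.558, 0.433, -0.433, 0.559]
ft_force: [0.4, 0.3, 0.8]
width: 0.021
```

Emit:
arm_command --targets '[[[0,0.001,0,0,0,0],[0,0.001,0,0,0,0],[0,0,0,0,0,0]]]'

```text
time: 10.23
ee_pos: [0.5065, 0.158, 0.1415]
eef_rot: [-0.558, 0.433, -0.434, 0.559]
ft_force: [-0.7, -1.0, 9.9]
width: 0.0208
```

Emit:
arm_command --targets '[[[0,0.001,0,0,0,0],[0,0,0,0,0,0]]]'

```text
time: 10.4
ee_pos: [0.5066, 0.1579, 0.1407]
eef_rot: [-0.558, 0.433, -0.434, 0.559]
ft_force: [-1.7, -1.4, 10.9]
width: 0.0213
```

Emit:
arm_command --targets '[[[0,0.001,0,0,0,0],[0,0,0,0,0,0]]]'

```text
time: 10.57
ee_pos: [0.5067, 0.1577, 0.1399]
eef_rot: [-0.558, 0.433, -0.434, 0.559]
ft_force: [-2.3, -2.7, 12.9]
width: 0.0211
```

Emit:
arm_command --targets '[[[0,-0.01,0,0,0,0],[-0.0225,0,0,0,0,0],[-0.0225,0,0,0,0,0],[-0.022,0.001,0,0,0,0],[0,0.002,0,0,0,0],[0,0.001,0,0,0,0],[0,0.001,0,0,0,0],[0,0,0,0,0,0]]]'

```text
time: 11.23
ee_pos: [0.4894, 0.2217, 0.1433]
eef_rot: [0.558, -0.434, 0.434, -0.558]
ft_force: [-0.4, 1.0, -0.1]
width: 0.0212
```

```bash
python3 tap.py
```

```text
t 11.23 z 143.29 F [-0.4  1.  -0.1] tip rel C in tool x,z mm [-31.77  -0.22] tilt 0.03
```

Emit:
arm_command --targets '[[[-0.0015,0.001,0,0,0,0],[0,0.001,0,0,0,0],[0,0,0,0,0,0]]]'

```text
time: 11.48
ee_pos: [0.4896, 0.2231, 0.142]
eef_rot: [0.558, -0.433, 0.434, -0.558]
ft_force: [-0.3, -2.3, 5.2]
width: 0.021
```

Emit:
arm_command --targets '[[[0,0.001,0,0,0,0],[0,0.001,0,0,0,0],[0,0,0,0,0,0]]]'

```text
time: 11.73
ee_pos: [0.4896, 0.2235, 0.1403]
eef_rot: [-0.558, 0.433, -0.434, 0.558]
ft_force: [-1.9, -1.6, 8.1]
width: 0.021
```

Emit:
arm_command --targets '[[[0,0.001,0,0,0,0],[0,0.0005,0,0,0,0],[0,0,0,0,0,0]]]'

```text
time: 11.98
ee_pos: [0.4896, 0.2239, 0.1393]
eef_rot: [-0.558, 0.433, -0.434, 0.559]
ft_force: [-2.3, -1.8, 11.2]
width: 0.0209
```

Emit:
arm_command --targets '[[[0,-0.01,0,0,0,0],[0.017,0,-0.017,0,0,0],[0.017,0,-0.017,0,0,0],[0,0.002,0,0,0,0],[0,0.001,0,0,0,0],[0,0.001,0,0,0,0],[0,0,0,0,0,0]]]'

```text
time: 12.57
ee_pos: [0.4645, 0.1833, 0.144]
eef_rot: [-0.559, 0.434, -0.433, 0.559]
ft_force: [-0.5, 0.5, -0.0]
width: 0.0208
```

Emit:
arm_command --targets '[[[0,0.001,0,0,0,0],[0,0.001,0,0,0,0],[0,0,0,0,0,0]]]'

```text
time: 12.82
ee_pos: [0.4642, 0.1831, 0.1417]
eef_rot: [0.559, -0.434, 0.433, -0.559]
ft_force: [0.1, 0.0, -0.6]
width: 0.0212
```

```bash
python3 tap.py
```

```text
t 12.82 z 141.67 F [ 0.1  0.  -0.6] tip rel C in tool x,z mm [ -0.66 -34.18] tilt 0.03
```

Emit:
arm_command --targets '[[[0.0005,0.001,0.0005,0,0,0],[0,0.001,0,0,0,0],[0,0,0,0,0,0]]]'

```text
time: 13.07
ee_pos: [0.4651, 0.1825, 0.1401]
eef_rot: [-0.559, 0.433, -0.434, 0.559]
ft_force: [-0.6, -1.1, 1.3]
width: 0.0209
```

Emit:
arm_command --targets '[[[0,0.001,0,0,0,0],[0,0.001,0,0,0,0],[0,0,0,0,0,0]]]'

```text
time: 13.32
ee_pos: [0.4652, 0.1826, 0.1388]
eef_rot: [-0.558, 0.433, -0.434, 0.559]
ft_force: [-2.7, -0.5, 9.4]
width: 0.0211
```

Emit:
arm_command --targets '[[[0,0.001,0,0,0,0],[0,0,0,0,0,0]]]'

```text
time: 13.48
ee_pos: [0.4651, 0.1826, 0.138]
eef_rot: [-0.559, 0.433, -0.434, 0.559]
ft_force: [-4.0, -2.6, 13.5]
width: 0.0213
```

Emit:
arm_command --targets '[[[0,-0.01,0,0,0,0],[0,0,0.0225,0,0,0],[0,0,0.0225,0,0,0],[0,0.002,0.022,0,0,0],[0,0.002,0,0,0,0],[0,0.001,0,0,0,0],[0,0.001,0,0,0,0],[0,0,0,0,0,0]]]'

```text
time: 14.15
ee_pos: [0.529, 0.1989, 0.1409]
eef_rot: [0.559, -0.433, 0.433, -0.558]
ft_force: [-1.4, 0.8, -1.2]
width: 0.0211
```

Emit:
arm_command --targets '[[[0,0.001,0,0,0,0],[0,0,0,0,0,0]]]'

```text
time: 14.32
ee_pos: [0.5295, 0.199, 0.1403]
eef_rot: [-0.559, 0.433, -0.434, 0.559]
ft_force: [-0.0, 0.9, 0.8]
width: 0.0206
```

```bash
python3 tap.py
```

```text
t 14.32 z 140.3 F [-0.   0.9  0.8] tip rel C in tool x,z mm [ 0.24 32.96] tilt 0.04
```

Emit:
arm_command --targets '[[[0,0.001,0.0005,0,0,0],[0,0.001,0,0,0,0],[0,0,0,0,0,0]]]'

```text
time: 14.57
ee_pos: [0.5304, 0.1991, 0.1388]
eef_rot: [-0.559, 0.433, -0.434, 0.559]
ft_force: [-3.3, -0.8, 7.2]
width: 0.021
```

Emit:
arm_command --targets '[[[0,0.001,0,0,0,0],[0,0,0,0,0,0]]]'

```text
time: 14.73
ee_pos: [0.5306, 0.1992, 0.1381]
eef_rot: [-0.558, 0.433, -0.434, 0.559]
ft_force: [-2.6, -1.6, 9.5]
width: 0.0211
```

Emit:
arm_command --targets '[[[0,0.001,0,0,0,0],[0,0,0,0,0,0]]]'

```text
time: 14.9
ee_pos: [0.5308, 0.1993, 0.1374]
eef_rot: [-0.558, 0.433, -0.434, 0.559]
ft_force: [-1.8, -1.6, 10.2]
width: 0.0211
```

Emit:
arm_command --targets '[[[0,-0.01,0,0,0,0],[0.017,0,-0.017,0,0,0],[0.0165,0.001,-0.0168,0,0,0],[0,0.002,0,0,0,0],[0,0.001,0,0,0,0],[0,0.001,0,0,0,0],[0,0,0,0,0,0]]]'

```text
time: 15.48
ee_pos: [0.506, 0.1591, 0.141]
eef_rot: [-0.559, 0.433, -0.433, 0.559]
ft_force: [-0.6, 0.5, -0.2]
width: 0.0213
```

Emit:
arm_command --targets '[[[0,0.001,0,0,0,0],[0,0.001,0,0,0,0],[0,0,0,0,0,0]]]'

```text
time: 15.73
ee_pos: [0.5058, 0.1587, 0.1387]
eef_rot: [0.559, -0.433, 0.433, -0.559]
ft_force: [0.2, -0.6, -0.1]
width: 0.0206
```

Emit:
arm_command --targets '[[[0,0.001,0,0,0,0],[0,0,0,0,0,0]]]'

```text
time: 15.9
ee_pos: [0.506, 0.1586, 0.1381]
eef_rot: [-0.559, 0.433, -0.433, 0.559]
ft_force: [0.5, 0.2, 2.0]
width: 0.0204
```

```bash
python3 tap.py
```

```text
t 15.9 z 138.09 F [0.5 0.2 2. ] tip rel C in tool x,z mm [33.48  0.21] tilt 0.02
```

Emit:
arm_command --targets '[[[0,0.001,0,0,0,0],[0,0,0,0,0,0]]]'

```text
time: 16.07
ee_pos: [0.5063, 0.1586, 0.1376]
eef_rot: [-0.558, 0.433, -0.434, 0.559]
ft_force: [-1.3, 0.0, 6.9]
width: 0.0209
```

Emit:
arm_command --targets '[[[0,0.001,0,0,0,0],[0,0,0,0,0,0]]]'

```text
time: 16.23
ee_pos: [0.5065, 0.1586, 0.1373]
eef_rot: [-0.558, 0.433, -0.434, 0.559]
ft_force: [-3.6, -1.1, 13.0]
width: 0.0209
```

Emit:
arm_command --targets '[[[0,0.0007,0,0,0,0],[0,0,0,0,0,0]]]'

```text
time: 16.4
ee_pos: [0.5067, 0.1587, 0.1372]
eef_rot: [-0.558, 0.433, -0.434, 0.559]
ft_force: [-4.2, -2.8, 18.6]
width: 0.0209
```

Emit:
arm_command --targets '[[[0,-0.01,0,0,0,0],[-0.0225,0,0,0,0,0],[-0.0225,0,0,0,0,0],[-0.022,0.001,0,0,0,0],[0,0.002,0,0,0,0],[0,0.001,0,0,0,0],[0,0.001,0,0,0,0],[0,0,0,0,0,0]]]'

```text
time: 17.07
ee_pos: [0.4895, 0.222, 0.1399]
eef_rot: [0.559, -0.434, 0.434, -0.558]
ft_force: [-0.3, 0.2, -0.3]
width: 0.0208
```

Emit:
arm_command --targets '[[[0,0.001,0,0,0,0],[0,0.001,0,0,0,0],[0,0,0,0,0,0]]]'

```text
time: 17.32
ee_pos: [0.4896, 0.2226, 0.1383]
eef_rot: [0.558, -0.434, 0.434, -0.558]
ft_force: [-0.4, -1.6, 0.7]
width: 0.0209
```

```bash
python3 tap.py
```

```text
t 17.32 z 138.26 F [-0.4 -1.6  0.7] tip rel C in tool x,z mm [-32.54   0.13] tilt 0.03
```

Emit:
arm_command --targets '[[[-0.0008,0.001,0,0,0,0],[0,0.0005,0,0,0,0],[0,0,0,0,0,0]]]'

```text
time: 17.57
ee_pos: [0.4897, 0.2233, 0.1375]
eef_rot: [0.558, -0.433, 0.434, -0.558]
ft_force: [-0.6, -2.6, 7.5]
width: 0.021
```

Emit:
arm_command --targets '[[[0,0.001,0,0,0,0],[0,0,0,0,0,0]]]'

```text
time: 17.73
ee_pos: [0.4899, 0.2235, 0.1372]
eef_rot: [-0.558, 0.433, -0.435, 0.559]
ft_force: [-3.5, -3.8, 14.6]
width: 0.0211
```

Home there too. Now the −z side, then the +z.

Emit:
arm_command --targets '[[[0,0.0006,0,0,0,0],[0,0,0,0,0,0]]]'

```text
time: 17.9
ee_pos: [0.4901, 0.2236, 0.1371]
eef_rot: [-0.558, 0.433, -0.435, 0.559]
ft_force: [-3.3, -5.3, 19.7]
width: 0.0212
```

Emit:
arm_command --targets '[[[0,-0.01,0,0,0,0],[0.017,0,-0.017,0,0,0],[0.0165,0.001,-0.0165,0,0,0],[0,0.002,0,0,0,0],[0,0.001,0,0,0,0],[0,0.001,0,0,0,0],[0,0,0,0,0,0]]]'

```text
time: 18.48
ee_pos: [0.465, 0.184, 0.1401]
eef_rot: [-0.559, 0.433, -0.433, 0.559]
ft_force: [0.5, 0.3, -0.3]
width: 0.0211
```

Emit:
arm_command --targets '[[[0,0.001,0,0,0,0],[0,0.001,0,0,0,0],[0,0,0,0,0,0]]]'

```text
time: 18.73
ee_pos: [0.4648, 0.1836, 0.1379]
eef_rot: [0.559, -0.434, 0.433, -0.559]
ft_force: [-0.1, 0.0, -1.3]
width: 0.0209
```

```bash
python3 tap.py
```

```text
t 18.73 z 137.87 F [-0.1  0.  -1.3] tip rel C in tool x,z mm [ -0.99 -33.51] tilt 0.03
```

Emit:
arm_command --targets '[[[0.0008,0.001,0,0,0,0],[0,0.0005,0,0,0,0],[0,0,0,0,0,0]]]'

```text
time: 18.98
ee_pos: [0.4652, 0.1832, 0.1373]
eef_rot: [-0.558, 0.433, -0.433, 0.559]
ft_force: [-2.2, 1.1, 6.4]
width: 0.0211
```

Emit:
arm_command --targets '[[[0,0.001,0,0,0,0],[0,0,0,0,0,0]]]'

```text
time: 19.15
ee_pos: [0.4655, 0.1834, 0.1371]
eef_rot: [-0.558, 0.433, -0.434, 0.559]
ft_force: [-4.8, 0.4, 15.1]
width: 0.0211
```

Emit:
arm_command --targets '[[[0,-0.01,0,0,0,0],[0,0,0.0225,0,0,0],[0,0,0.0225,0,0,0],[0,0.002,0.022,0,0,0],[0,0.002,0,0,0,0],[0,0.001,0,0,0,0],[0,0.001,0,0,0,0],[0,0,0,0,0,0]]]'

```text
time: 19.82
ee_pos: [0.5292, 0.1989, 0.1395]
eef_rot: [0.559, -0.433, 0.433, -0.558]
ft_force: [0.1, -0.4, -1.1]
width: 0.0212
```

Emit:
arm_command --targets '[[[0,0.001,0,0,0,0],[0,0.001,0,0,0,0],[0,0,0,0,0,0]]]'

```text
time: 20.07
ee_pos: [0.5298, 0.1988, 0.1377]
eef_rot: [0.559, -0.433, 0.434, -0.559]
ft_force: [-0.6, 0.3, -0.3]
width: 0.0208
```

```bash
python3 tap.py
```

```text
t 20.07 z 137.67 F [-0.6  0.3 -0.3] tip rel C in tool x,z mm [ 0.44 33.21] tilt 0.03
```

Emit:
arm_command --targets '[[[0,0.001,0,0,0,0],[0,0.001,0,0,0,0],[0,0,0,0,0,0]]]'

```text
time: 20.32
ee_pos: [0.5305, 0.1992, 0.1372]
eef_rot: [-0.558, 0.433, -0.434, 0.559]
ft_force: [-3.4, -2.4, 12.7]
width: 0.0207
```

Emit:
arm_command --targets '[[[0,0.0006,0,0,0,0],[0,0,0,0,0,0]]]'

```text
time: 20.48
ee_pos: [0.5307, 0.1993, 0.1371]
eef_rot: [-0.558, 0.433, -0.434, 0.559]
ft_force: [-4.5, -2.6, 17.2]
width: 0.0211
```

Emit:
arm_command --targets '[[[0,0.0004,0,0,0,0],[0,0.0003,0,0,0,0],[0,0,0,0,0,0],[0,0,0,0,0,0]]]'

```text
time: 20.82
ee_pos: [0.5309, 0.1994, 0.1371]
eef_rot: [-0.558, 0.433, -0.434, 0.559]
ft_force: [-5.5, -3.1, 22.4]
width: 0.021
```

Emit:
arm_command --targets '[[[0,0,0,0,0,0],[0,0,0,0,0,0],[0,0,0,0,0,0]]]'

```text
time: 21.07
ee_pos: [0.5309, 0.1994, 0.1371]
eef_rot: [-0.558, 0.433, -0.434, 0.559]
ft_force: [-6.4, -2.9, 23.0]
width: 0.021
```

```bash
python3 tap.py; python3 - <<'E'
from h import *
c=vision.camera("scene")["pixels"]; cv2.imwrite("pics/s9.png",cv2.resize(c[100:270,260:460],None,fx=4,fy=4))
for i in range(4):
  s=readout.read_state();print(s["time"],s["ft_force"].round(1)); vision.camera("top")
E
```

```text
t 21.07 z 137.08 F [-6.4 -2.9 23. ] tip rel C in tool x,z mm [ 0.16 34.39] tilt 0.17
21.1167 [-5.3 -3.9 23. ]
21.1667 [-4.7 -3.1 23.5]
21.2167 [-5.3 -4.  23.2]
21.2667 [-6.  -3.2 22.3]
```

View pics/s9.png

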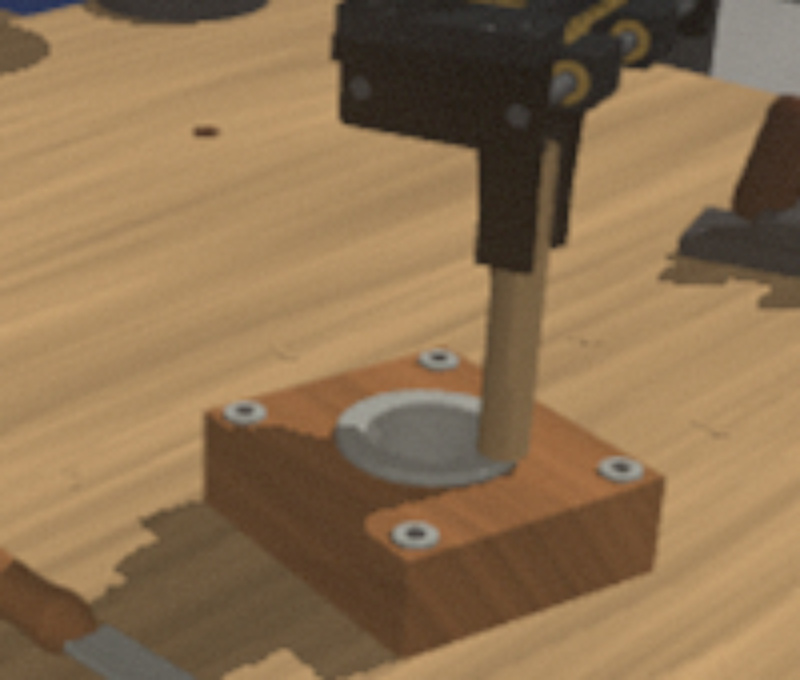

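Emit:
arm_command --targets '[[[0,-0.01,0,0,0,0],[0,0,-0.0225,0,0,0],[0,0,-0.0225,0,0,0],[0,0.002,-0.022,0,0,0],[0,0.002,0,0,0,0],[0,0.001,0,0,0,0],[0,0.001,0,0,0,0],[0,0,0,0,0,0]]]'

```text
time: 21.98
ee_pos: [0.4658, 0.1825, 0.1383]
eef_rot: [-0.558, 0.434, -0.434, 0.559]
ft_force: [0.1, 0.4, -0.9]
width: 0.0212
```

Emit:
arm_command --targets '[[[0,0.001,0,0,0,0],[0,0.001,0,0,0,0],[0,0.001,0,0,0,0],[0,0,0,0,0,0]]]'

```text
time: 22.32
ee_pos: [0.4664, 0.1831, 0.1371]
eef_rot: [-0.558, 0.433, -0.434, 0.559]
ft_force: [-3.8, -1.9, 19.5]
width: 0.0211
```

```bash
python3 tap.py
```

```text
t 22.32 z 137.12 F [-3.8 -1.9 19.5] tip rel C in tool x,z mm [ -0.06 -32.13] tilt 0.11
```

Emit:
arm_command --targets '[[[0,0.0004,0,0,0,0],[0,0,0,0,0,0],[0,0,0,0,0,0],[0,0,0,0,0,0],[0,0,0,0,0,0],[0,0,0,0,0,0],[0,0,0,0,0,0]]]'

```text
time: 22.9
ee_pos: [0.4665, 0.1831, 0.1371]
eef_rot: [-0.558, 0.433, -0.434, 0.559]
ft_force: [-5.4, -2.5, 21.0]
width: 0.0211
```

Emit:
arm_command --targets '[[[0,-0.01,0,0,0,0],[0,-0.03,0,0,0,0],[0,-0.03,0,0,0,0],[0,-0.015,0,0,0,0],[0,0,0,0,0,0]]]'

```text
time: 23.32
ee_pos: [0.4669, 0.1835, 0.2235]
eef_rot: [-0.557, 0.432, -0.435, 0.56]
ft_force: [0.9, 0.8, -0.2]
width: 0.0211
```

```bash
python3 go.py 0.4706 -0.2347 0.222 -75.7
```

```text
t 23.32 pos [0.4669 0.1835 0.2235] F [ 0.9  0.8 -0.2] w 0.0211
shift tool mm [ 406.     0.8 -100.2]
turn deg [-0.3   0.08 -0.02]
```

Emit:
arm_command --targets '[[[0.034,0,-0.0083,0,0,0],[0.034,0,-0.0083,0,0,0],[0.034,0,-0.0083,0,0,0],[0.034,0,-0.0083,0,0,0],[0.034,0,-0.0083,0,0,0],[0.034,0,-0.0083,0,0,0],[0.034,0,-0.0083,0,0,0],[0.034,0,-0.0083,0,0,0],[0.034,0,-0.0083,0,0,0],[0.034,0,-0.0083,0,0,0],[0.034,0,-0.0083,0,0,0],[0.032,0,-0.0083,0,0,0]]]'

```text
time: 24.32
ee_pos: [0.4689, -0.2376, 0.2188]
eef_rot: [0.559, -0.434, 0.433, -0.558]
ft_force: [0.4, 0.6, 0.6]
width: 0.0212
```

Emit:
arm_command --targets '[[[0,0,0,0,0,0],[0,0,0,0,0,0],[0,0,0,0,0,0],[0,0,0,0,0,0]]]'

```text
time: 24.65
ee_pos: [0.4696, -0.2342, 0.2195]
eef_rot: [-0.559, 0.433, -0.433, 0.559]
ft_force: [0.7, -0.1, 0.4]
width: 0.0213
```

```bash
python3 go.py 0.4706 -0.2347 0.15 -75.7;python3 - <<'E'
from h import *
cv2.imwrite("pics/w10.png",vision.camera("wrist")["pixels"])
cv2.imwrite("pics/s10.png",vision.camera("scene")["pixels"])
cv2.imwrite("pics/t10.png",vision.camera("top")["pixels"])
E
```

```text
t 24.65 pos [ 0.4696 -0.2342  0.2195] F [ 0.7 -0.1  0.4] w 0.0213
shift tool mm [ 0.8 69.5  0.8]
turn deg [ 0.01  0.18 -0.04]
```

View pics/w10.png

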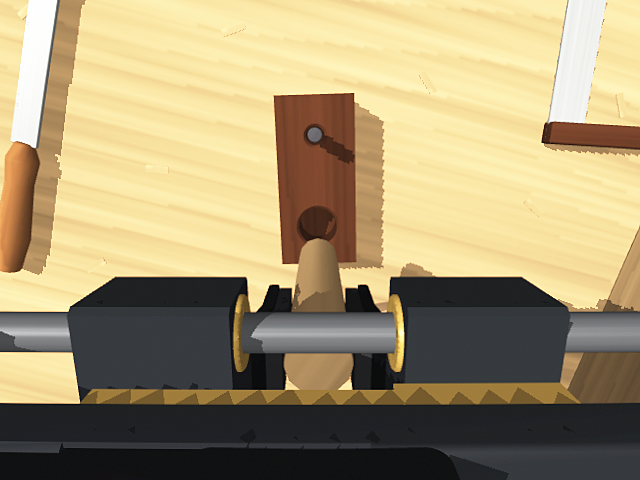

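View pics/s10.png

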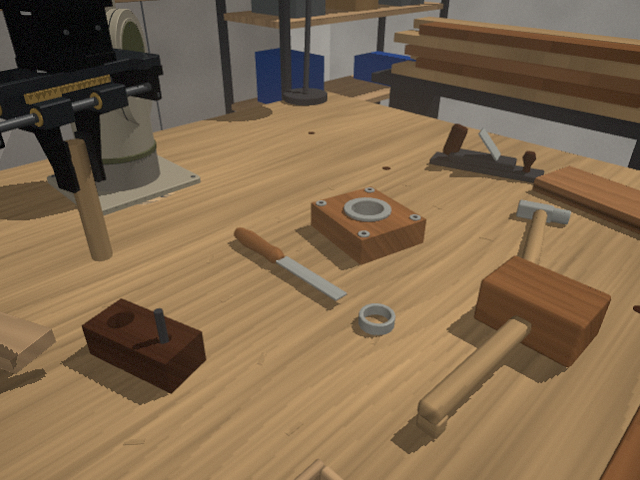

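```bash
python3 - <<'E'
from h import *
s=readout.read_state();c=vision.camera("wrist");p=onz(c,[[317,206],[317,224],[297,224],[337,224]],.045,s);print(p)
print(np.linalg.norm(p[3]-p[2]))
cv2.imwrite("pics/hh.png",cv2.resize(c["pixels"][190:260,270:360],None,fx=7,fy=7))
E
python3 go.py 0.4712 -0.234 0.15 -75.7
```

```text
[[ 0.48685768 -0.23003763  0.045     ]
 [ 0.47293606 -0.23362089  0.045     ]
 [ 0.46897023 -0.21823208  0.045     ]
 [ 0.4769042  -0.24901092  0.045     ]]
0.03178497433032058
t 24.85 pos [ 0.4696 -0.2348  0.2201] F [-0.9 -0.6 -0.8] w 0.021
shift tool mm [-0.4 70.1  1.7]
turn deg [-0.01  0.15  0.02]
```

View pics/hh.png

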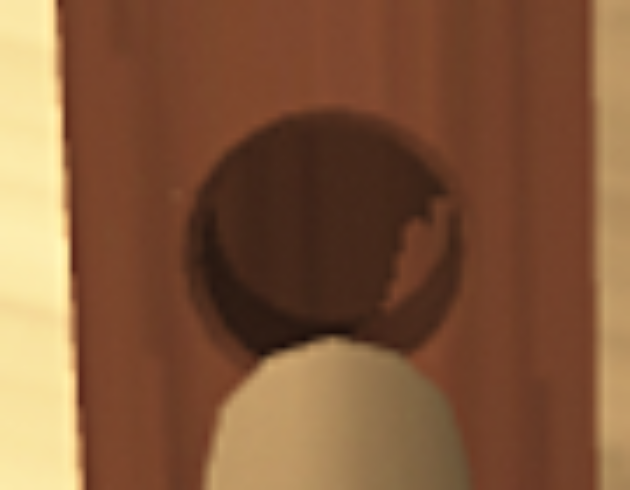

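Emit:
arm_command --targets '[[[0,0.02,0.0022,0,0,0],[0,0.025,0,0,0,0],[0,0.02,0,0,0,0],[0,0.01,0,0,0,0],[0,0.004,0,0,0,0],[0,0,0,0,0,0],[0,0,0,0,0,0]]]'

```text
time: 25.43
ee_pos: [0.4721, -0.2352, 0.142]
eef_rot: [-0.559, 0.433, -0.434, 0.559]
ft_force: [0.0, -0.3, -0.2]
width: 0.0214
```

```bash
python3 go.py 0.4718 -0.234 0.0975 -75.7;python3 - <<'E'
from h import *
cv2.imwrite("pics/s11.png",cv2.resize(vision.camera("scene")["pixels"][200:390,40:240],None,fx=4,fy=3.15))
cv2.imwrite("pics/w11.png",vision.camera("wrist")["pixels"])
E
```

```text
t 25.43 pos [ 0.4721 -0.2352  0.142 ] F [ 0.  -0.3 -0.2] w 0.0214
shift tool mm [-1.2 44.5 -0. ]
turn deg [-0.06  0.08  0.05]
```

View pics/s11.png

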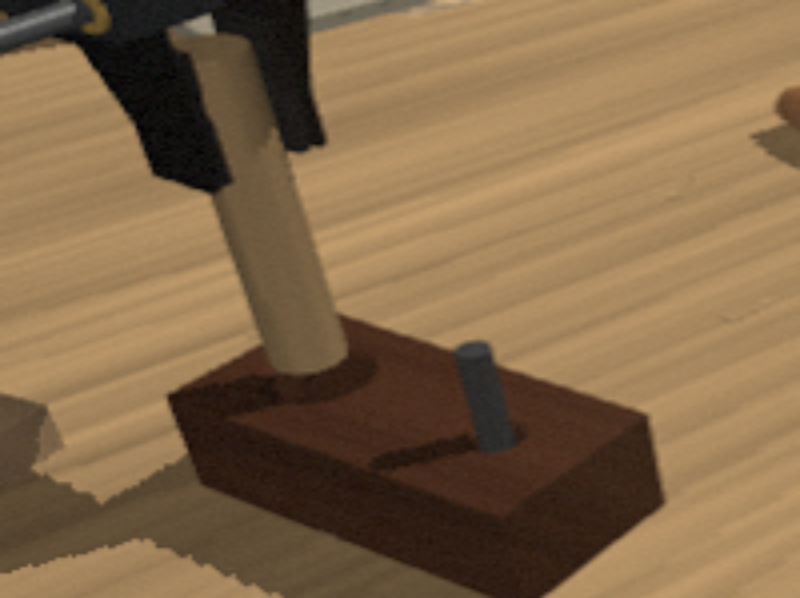

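View pics/w11.png

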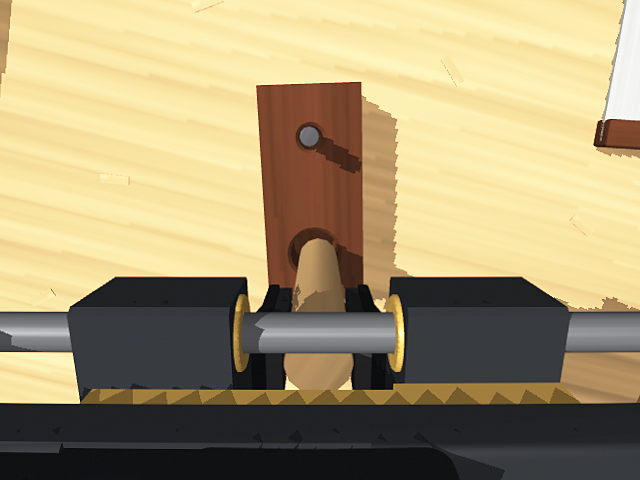

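Emit:
arm_command --targets '[[[-0.0013,0.004,0,0,0,0],[0,0.006,0,0,0,0],[0,0.006,0,0,0,0],[0,0.004,0,0,0,0],[0,0,0,0,0,0]]]'

```text
time: 25.95
ee_pos: [0.4705, -0.2336, 0.1197]
eef_rot: [0.559, -0.434, 0.433, -0.558]
ft_force: [-0.3, 0.3, -1.0]
width: 0.0213
```

```bash
python3 go.py 0.4718 -0.234 0.0975 -75.7
```

```text
t 25.95 pos [ 0.4705 -0.2336  0.1197] F [-0.3  0.3 -1. ] w 0.0213
shift tool mm [ 0.8 22.2  1.2]
turn deg [ 0.08  0.07 -0.07]
```

In the hole without contact. Continue to about 1 mm above the floor.

Emit:
arm_command --targets '[[[0,0.006,0.0005,0,0,0],[0,0.006,0,0,0,0],[0,0.004,0,0,0,0],[0,0.002,0,0,0,0],[0,0.002,0,0,0,0],[0,0.001,0,0,0,0],[0,0,0,0,0,0]]]'

```text
time: 26.53
ee_pos: [0.4716, -0.2337, 0.0998]
eef_rot: [0.559, -0.434, 0.434, -0.559]
ft_force: [0.5, 0.5, -0.1]
width: 0.0216
```

```bash
python3 go.py 0.4718 -0.234 0.0965 -75.7
```

```text
t 26.53 pos [ 0.4716 -0.2337  0.0998] F [ 0.5  0.5 -0.1] w 0.0216
shift tool mm [0.4 3.3 0.1]
turn deg [ 0.    0.07 -0.  ]
```

Emit:
arm_command --targets '[[[0,0.001,0,0,0,0],[0,0.001,0,0,0,0],[0,0.001,0,0,0,0],[0,0,0,0,0,0],[0,0,0,0,0,0]]]'

```text
time: 26.95
ee_pos: [0.4717, -0.2337, 0.097]
eef_rot: [0.559, -0.434, 0.434, -0.559]
ft_force: [-0.0, -0.3, -0.4]
width: 0.0209
```

Emit:
arm_command --targets '[[[0,0.0005,0,0,0,0],[0,0,0,0,0,0]]]'

```text
time: 27.12
ee_pos: [0.4717, -0.2337, 0.0964]
eef_rot: [0.559, -0.433, 0.434, -0.559]
ft_force: [-0.1, 0.4, -1.7]
width: 0.0211
```

Emit:
arm_command --targets '[[[0,0,0,0,0,0],[0,0,0,0,0,0],[0,0,0,0,0,0],[0,0,0,0,0,0],[0,0,0,0,0,0],[0,0,0,0,0,0],[0,0,0,0,0,0],[0,0,0,0,0,0]]]' --hand 0.7

```text
time: 27.78
ee_pos: [0.4717, -0.2337, 0.0965]
eef_rot: [0.559, -0.433, 0.434, -0.559]
ft_force: [0.6, -0.6, 0.5]
width: 0.0594
```

```bash
python3 go.py 0.4718 -0.234 0.0965 -75.7;python3 - <<'E'
from h import *
cv2.imwrite("pics/w12.png",vision.camera("wrist")["pixels"])
E
```

```text
t 27.78 pos [ 0.4717 -0.2337  0.0965] F [ 0.6 -0.6  0.5] w 0.0594
shift tool mm [ 0.3 -0.   0. ]
turn deg [-0.    0.07  0.01]
```

View pics/w12.png

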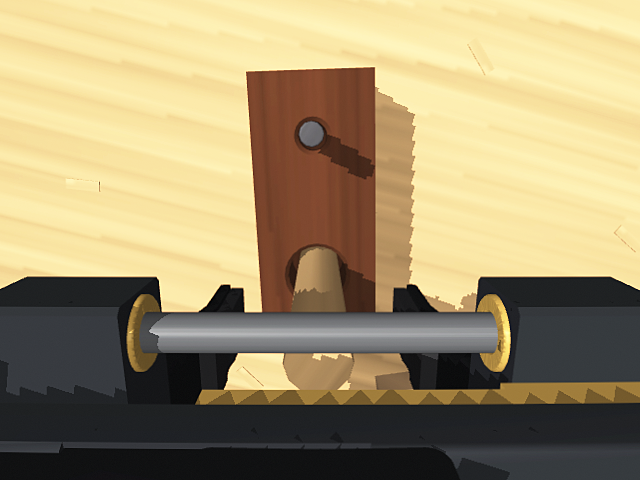

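Released and standing upright. Withdraw upwards and back.

Emit:
arm_command --targets '[[[0,-0.015,0,0,0,0],[0,-0.025,0,0,0,0],[0,-0.03,0,0,0,0],[0,-0.03,0,0,0,0],[0,-0.03,0,0,0,0],[0.02,0,-0.03,0,0,0],[0.02,0,-0.03,0,0,0],[0.02,0,-0.03,0,0,0],[0,0,0,0,0,0],[0,0,0,0,0,0],[0,0,0,0,0,0]]]'

```text
time: 28.75
ee_pos: [0.3997, -0.3136, 0.2265]
eef_rot: [-0.559, 0.433, -0.434, 0.559]
ft_force: [1.2, 1.0, -0.8]
width: 0.061
```

```bash
python3 - <<'E'
from h import *
c=vision.camera("scene");cv2.imwrite("pics/s13.png",c["pixels"])
cv2.imwrite("pics/s13b.png",cv2.resize(c["pixels"][175:265,300:435],None,fx=5,fy=5))
t=vision.camera("top");cv2.imwrite("pics/t13.png",t["pixels"])
print(onz(c,[[103,250.7]],.14),readout.read_state()["time"])
h=cv2.cvtColor(t["pixels"],cv2.COLOR_BGR2HSV)[220:345,160:285]
m=((h[...,1]<60)&(h[...,2]>90)).astype(np.uint8)
cs,_=cv2.findContours(m,cv2.RETR_EXTERNAL,cv2.CHAIN_APPROX_NONE)
k=max(cs,key=cv2.contourArea).reshape(-1,2)+[160,220]
P=onz(t,k,.051)[:,:2]; A=np.c_[2*P,np.ones(len(P))];q=np.linalg.lstsq(A,(P**2).sum(1),rcond=None)[0]
print(q[:2],np.sqrt(q[2]+q[:2]@q[:2]))
E
```

```text
[[ 0.47345386 -0.23262174  0.14      ]] 28.85
[0.49660108 0.19260206] 0.03897624551146647
```

View pics/s13.png

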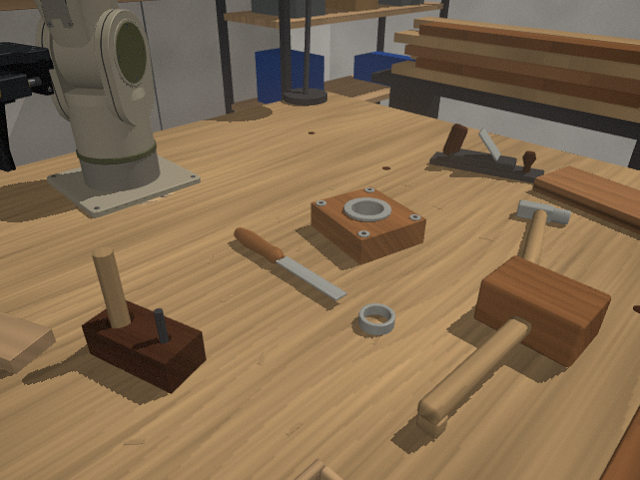

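View pics/s13b.png

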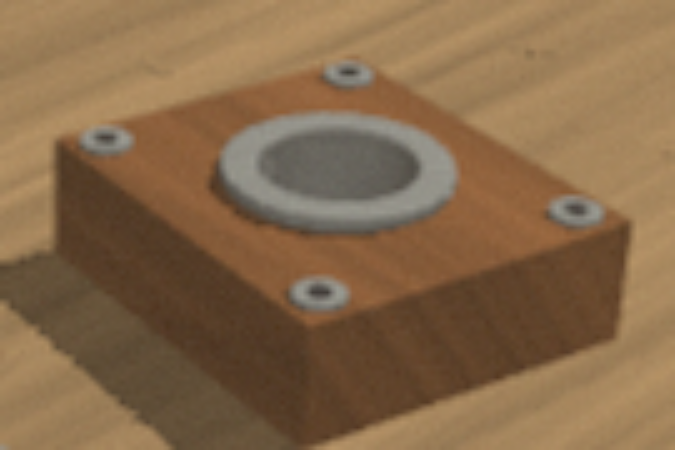

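View pics/t13.png

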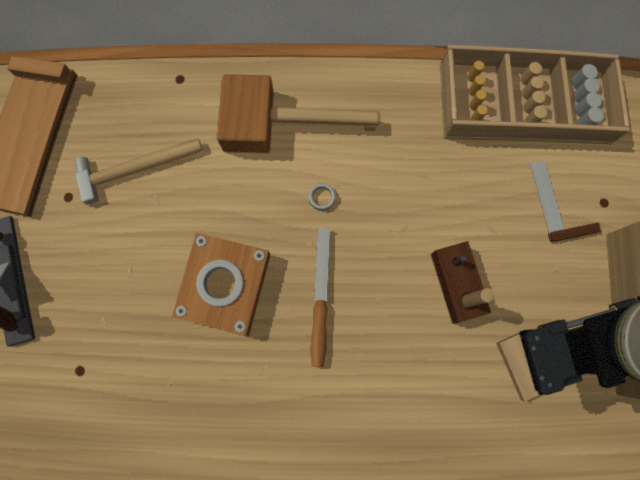

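The scene view shows the flange flat on the block around (367,210). The drift stands in its hole with its top at (103,251), and the bystanders haven't moved. The gripper is clear at z 0.23.

```bash
python3 -c "
from bench import r
print(r.close_job())"
```

```text
the job is handed in; nothing more can be done
None
```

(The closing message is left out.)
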